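Open the food-parcel stock cupboard

ROBOT

A 6-joint arm with a two-finger parallel gripper is mounted at the origin on the work surface. World frame = base frame: x ahead of the robot, y to its left, z up, the work surface at z = 0. Lengths are in m, angles in rad, forces in N, time in s.
With the tool pointing down it reaches from about 0.4 to 0.825 m from the base axis. Payload 7 kg.
Tool frame: the origin (TCP) lies midway between the tips of the shut fingers; the grasp point (between the pads) lies 19 mm behind it; z points along the fingers, y is the direction in which the jaws open and shut (so a half turn about z gives the same grasp; the last joint's range is limited). The gripper opens to 88 mm and grips with 3 to 60 N. Pads are 19 mm wide; open, the fingers measure 130 mm over their backs; the gripper's body (78 mm by 193 mm) begins 47 mm behind the grasp point.
Start: joints at [-0.967, 0.359, 0.012, 0, -1.224, -0.288], TCP at [0.21, -0.642, 0.227] pointing down, gripper open.
Joint ranges: [-3.07, 3.07], [-1.43, 2.12], [-1.02, 1.25], [-3.03, 1.67], [-3.05, -0], [-3.03, 3.03]. Speed limits (rad/s): [2.39, 2.39, 3.01, 3.14, 3.14, 3.14].

INTERFACE

Orientations are given as a unit quaternion [w, x, y, z].
In Python, from station import env gives the robot as it stands.
- The arm moves only by the tool step_arm, never from a script. Its arguments are lists of equal length, an entry for each row: "offset": the shift along the world's x, y, z in mm, a list of three; "twist": the turn, a rotation vector about the world's x, y, z in units of 5 degrees (1.0 is 5 degrees), a list of three; "hand": the finger opening in mm, from 0 to 87.6. In form: {"offset": [[tx, ty, tz], ...], "twist": [[ax, ay, az], ...], "hand": [hand, ...]}. A call has 1 to 10 rows; each row is the pose to reach, as a shift and turn from the pose commanded when the call began; what a row does not reach only later rows make up. A row lasts 1/8 s, in which the tool goes at most 62.5 mm and 10.7 degrees, less where a joint would pass 70% of its speed; a pose out of reach is approached as far as the arm can. A call with a gripper value outside its range is refused whole. The fingers move at their own pace and stop on an object; the grip force is fixed at half the most. Time passes only in rows, so rows that repeat a pose let the fingers close. It gives the time, the measured TCP pose, the force and the opening at its end, in the units of the state.
- env.state(): the state, without advancing time (a new reading comes with each control period).
- env.read_camera(name): name is "side" or "top"; returns a dict with "frame" (420x560x3 uint8, red, green, blue), "fovy" (degrees; the focal length in pixels is half the picture's height over the tangent of half this angle, whatever the lens; pixels are square), "cx", "cy" (the principal point, pixels), "pose" (4x4, takes a point from camera to world coordinates). Camera axes: x right, y down, z forward; pixel columns grow to the right and rows downward; lengths in m; the calibration is good to about 2 mm. A picture is of the moment at which its call begins. There is no depth.
- env.close_job(): hands the job in, once; it reports no verdict.
The state is a dict: "clock": time; "joints": joint angles; "joint_vel": joint speeds; "joint_efforts": joint torques, N m; "position": TCP position; "ee_rot": TCP orientation; "contact_force": force on the tool from outside, world axes, zero at the start; "wrist_torque": the same for the moment, N m; "width": opening from 0.0 (shut) to 1.0 (fully open).
Only numpy, scipy, OpenCV 4.12 (cv2) and the standard library are available. Lean on these libraries where they do the work, as an engineer would, in place of code of your own. Each camera call takes 0.05 s, during which the arm holds its last target. There are 200 camera calls.

TASK

Packing is about to begin: open the green stock cupboard on the packing table. Pull its bifold door by the orange handle until both panels are folded well back towards the hinge side, nearly as far as they go, then let go and leave it standing open. Leave the white cupboard with the blue handle shut.

Things in the scene. Friction and masses are not known exactly. Their poses are not given: they have to be found in the camera images.
- green_cupboard_handle (a point): Orange upright round bar, 16 in diameter, 125 mm long, 42 mm (axis) off the door's face, 2 posts 40 and 88 mm below this point. Point on the bar's axis 25 mm below its top end, 230 mm above the table: pinch it here from above. It is fixed to the left (hinged) panel, 110 mm from the hinge, and turns with it. Axes: x square into the panel, y along the panel to the hinge, z up.
- green_cupboard_hinge (a point): Upright hinge line of the green door, at the left (+y) end of the cupboard's front, at handle height (230 mm). The handle runs on a level circle of 123 mm radius about it. Cupboard fixed, 300 wide, 200 deep, 260 mm high, front to the robot, turned up to 10 degrees. Axes: x into the cupboard, y left along its front, z up.
- green_cupboard_door (a joint): Angle (rad) of the green left panel: 0 shut, grows as the handle is pulled to the robot and round to the left (clockwise from above), stop at 1.4. Two panels 135 wide, 12 thick, 222 mm high; the right one hangs on the first, its far edge runs in the track, so it folds by twice this angle. No catch or spring: 2 to 4 N moves it, it stays where left.
- white_cupboard_door (a joint): The same angle for the white cupboard with the blue handle, of the same size and make, standing to the left or right of the green one: 0 shut.

How it is judged:
By the outcome, as a careful person would: the job done as asked, in the order asked, and still so for the second after the job is handed in, with the robot touching nothing.
It also fails if it takes over 38 s, if anything falls off the work surface, if the arm or the gripper's body presses on something with over 40 N, if the wrist force passes 120 N, or if a joint passes its speed limit or range.

## Working session

There is one attempt and no reset: what is moved stays moved. The work goes in short steps, Python scripts to look and compute and a tool call to move; the robot and the scene stay as the last step left them, time stands still between calls to the robot, and variables do not carry over. Pictures are saved under pics/ and viewed, on a budget of 10 in all, crops included, one or two more only if the job needs it, and the job is handed in when it is done.

Besides the shell and the picture viewer there is one more tool, called in YAML: its name, and indented under it one key for each argument. step_arm: Moves the arm, as the interface text tells. Its arguments: {"type":"object","properties":{"offset":{"type":"array"},"twist":{"type":"array"},"hand":{"type":"array"}},"required":["offset","twist","hand"]}

```bash
mkdir -p pics; python3 - <<'E'
from station import env
import cv2,json
for n in("side","top"):
    r=env.read_camera(n); cv2.imwrite(f"pics/{n}0.png",cv2.resize(r["frame"][:,:,::-1],(800,600),interpolation=cv2.INTER_CUBIC))
    print(n,r["fovy"],r["cx"],r["cy"],r["pose"].round(4).tolist())
s=env.state();print({k:s[k] for k in("clock","position","ee_rot","contact_force","width")})
E
```

```text
side 42.326653673525065 283.06005979521257 214.80461302275873 [[-0.8273, -0.3613, 0.4301, 0.0804], [-0.5616, 0.5164, -0.6465, 0.8453], [0.0114, -0.7764, -0.6301, 0.913], [0.0, 0.0, 0.0, 1.0]]
top 47.737817947411415 291.55446876214876 217.2727047184033 [[-0.0107, -0.9927, 0.1198, 0.4895], [-0.9999, 0.0103, -0.0041, 0.0656], [0.0029, -0.1198, -0.9928, 1.0765], [0.0, 0.0, 0.0, 1.0]]
{'clock': 0.1, 'position': array([ 0.20948112, -0.64121439,  0.22571694]), 'ee_rot': array([-1.87898795e-04, -1.57196991e-01,  9.87566982e-01,  7.26474443e-04]), 'contact_force': array([-0.29481505,  0.05217329, -0.35268093]), 'width': 1.0013619674370717}
```

View pics/side0.png

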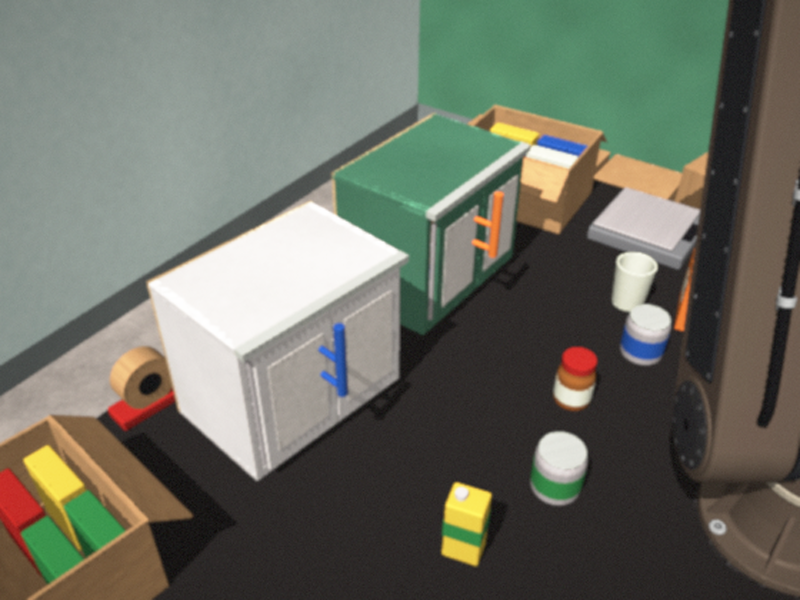

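View pics/top0.png

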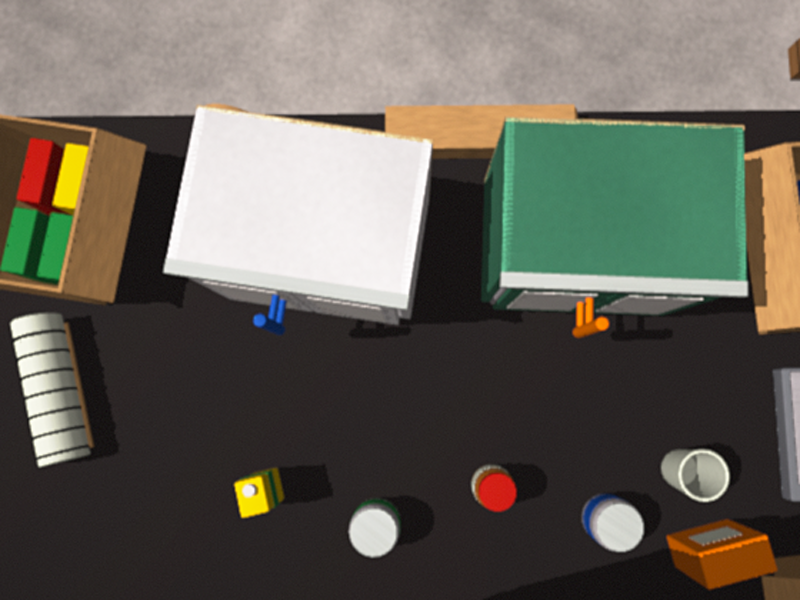

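The side view shows the orange handle with its top at about (499,194) and bottom at (494,257). The top view shows its top end at about (602,324), with the green roof's front edge running from (502,280) to (746,290). Next I'll enlarge both views.

```bash
python3 - <<'E'
import cv2,numpy as np
from station import env
t=env.read_camera("top")["frame"][:,:,::-1];s=env.read_camera("side")["frame"][:,:,::-1]
# top crop x 330-530,y 180-250 x4 ; side crop x 285-385,y 85-165 x4 
a=cv2.resize(t[180:250,330:530],None,fx=4,fy=4,interpolation=cv2.INTER_CUBIC)
b=cv2.resize(s[80:155,185:385],None,fx=4,fy=4,interpolation=cv2.INTER_CUBIC)
cv2.imwrite("pics/c1.png",np.vstack([a,b]))
E
```

```text
(no output)
```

View pics/c1.png

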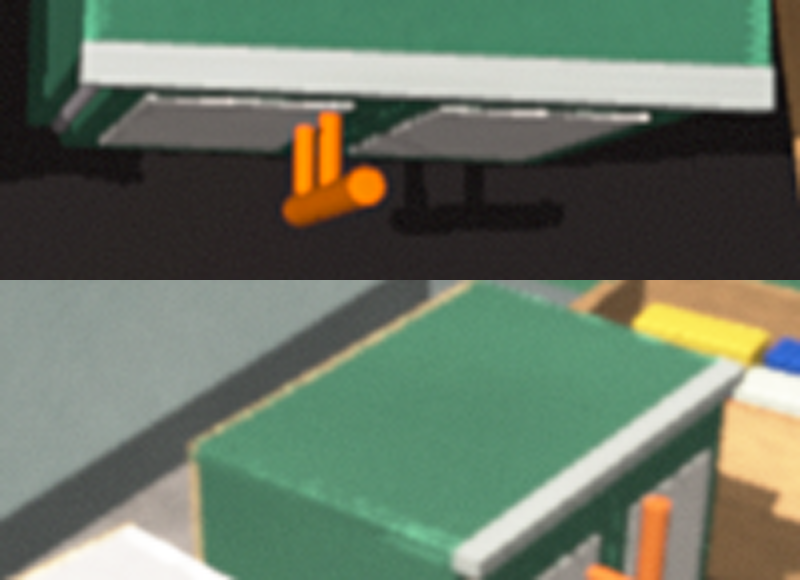

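```bash
cat >h.py <<'E'
import numpy as np
from station import env
def ray(n,u,v):
    r=env.read_camera(n);f=210/np.tan(np.radians(r["fovy"]/2));P=r["pose"]
    d=P[:3,:3]@np.array([(u-r["cx"])/f,(v-r["cy"])/f,1]);return P[:3,3],d
def atz(n,u,v,z):
    o,d=ray(n,u,v);return o+d*(z-o[2])/d[2]
def crop(c,off,k=4): return [(a+.5)/k-.5+o for a,o in zip(c,off)]
E
python3 - <<'E'
from h import *
T=lambda c,z:atz("top",*crop(c,(330,180)),z)
S=lambda c,z:atz("side",*crop((c[0],c[1]-280),(185,80)),z)
h=T((367,187),.255);g=S((656,502),.255);print("handle",h,g)
for z in(.26,.248):
  a,b=T((82,83),z),T((775,110),z);d=b-a;print(z,a,b,np.hypot(*d[:2]),np.degrees(np.arctan2(d[0],-d[1])))
a,b=T((85,43),.26),T((770,68),.26);d=b-a;print(a,b,np.hypot(*d[:2]),np.degrees(np.arctan2(d[0],-d[1])))
a,b=S((455,553),.26),S((735,360),.26);d=b-a;print("side trim",a,b,np.hypot(*d[:2]),np.degrees(np.arctan2(d[0],-d[1])))
print("bottom of panel",T((65,143),.019),T((285,152),.02))
E
```

```text
handle [ 0.57027581 -0.1636415   0.255     ] [ 0.57037165 -0.16494351  0.255     ]
0.26 [ 0.61654411 -0.0400852   0.26      ] [ 0.60158362 -0.34130549  0.26      ] 0.30159157633022604 -2.8433318806628813
0.248 [ 0.6184116  -0.04163843  0.248     ] [ 0.60323123 -0.34728579  0.248     ] 0.3060241062733203 -2.843331880662865
[ 0.63418418 -0.04184432  0.26      ] [ 0.62009182 -0.3404032   0.26      ] 0.29889128503754697 -2.702429025336071
side trim [ 0.63240622 -0.04254895  0.26      ] [ 0.6112637  -0.34452241  0.26      ] 0.302712700611737 -4.004999866917578
bottom of panel [ 0.62007    -0.06086188  0.019     ] [ 0.61358703 -0.18404938  0.02      ]
```

step_arm:
  offset:
    - [0,0,50]
    - [30,40,95]
    - [70,95,95]
    - [110,145,95]
    - [150,200,95]
    - [190,255,95]
    - [230,305,95]
    - [270,360,95]
    - [305,410,95]
    - [340,455,95]
  twist:
    - [0,0,2]
    - [0,0,4]
    - [0,0,6]
    - [0,0,8]
    - [0,0,10]
    - [0,0,12]
    - [0,0,14]
    - [0,0,16]
    - [0,0,18]
    - [0,0,20]
  hand: [60,60,60,60,60,60,60,60,60,60]

```text
clock: 2.05
position: [0.5374, -0.202, 0.3221]
ee_rot: [-0.0, 0.859, -0.512, 0.0]
contact_force: [1.2, -1.7, 0.0]
width: 0.684
```

step_arm:
  offset:
    - [5,5,0]
    - [10,10,0]
    - [15,15,0]
    - [20,23,0]
    - [20,23,0]
    - [20,23,0]
    - [20,23,0]
    - [20,23,0]
  twist:
    - [0,0,2]
    - [0,0,4]
    - [0,0,6]
    - [0,0,8]
    - [0,0,10]
    - [0,0,11.8]
    - [0,0,11.8]
    - [0,0,11.8]
  hand: [60,60,60,60,60,60,60,60]

```text
clock: 3.05
position: [0.5565, -0.1809, 0.3217]
ee_rot: [0.0, 1.0, -0.027, 0.0]
contact_force: [0.6, 0.5, -0.1]
width: 0.687
```

```bash
python3 - <<'E'
from h import *
import cv2
s=env.state();print({k:s[k] for k in("clock","joints","position","ee_rot")})
t=env.read_camera("side")["frame"][:,:,::-1]
cv2.imwrite("pics/s2.png",cv2.resize(t[60:260,200:450],None,fx=3,fy=3,interpolation=cv2.INTER_CUBIC))
E
```

```text
{'clock': 3.05, 'joints': array([ 1.96387157e-02,  1.64528048e-01, -3.65248568e-02,  1.27936404e-05,
       -1.36956220e+00,  1.49698031e+00]), 'position': array([ 0.55652471, -0.1809109 ,  0.32165582]), 'ee_rot': array([ 2.02844389e-06,  9.99633155e-01, -2.70840589e-02,  9.08068853e-05])}
```

View pics/s2.png

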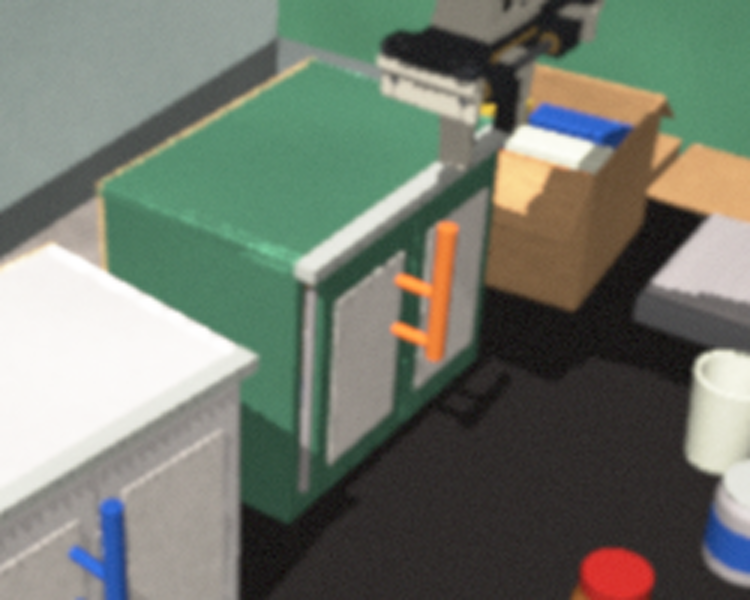

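The gripper is above and to the right of the orange handle, whose top is at about (447,228) in the crop. The nearer finger is at about (460,150). I'll centre it over the bar, then lower it.

step_arm:
  offset:
    - [13.5,17,0]
    - [13.5,17,0]
    - [13.5,17,-30]
    - [13.5,17,-60]
    - [13.5,17,-85]
    - [13.5,17,-105]
    - [13.5,17,-111]
    - [13.5,17,-111]
  twist:
    - [0,0,0]
    - [0,0,0]
    - [0,0,0]
    - [0,0,0]
    - [0,0,0]
    - [0,0,0]
    - [0,0,0]
    - [0,0,0]
  hand: [60,60,60,60,60,60,60,60]

```text
clock: 4.1
position: [0.5702, -0.1638, 0.2107]
ee_rot: [0.0, 1.0, -0.025, -0.0]
contact_force: [1.0, -0.2, 0.7]
width: 0.684
```

step_arm:
  offset:
    - [0,0,0]
    - [0,0,0]
    - [0,0,0]
    - [0,0,0]
    - [0,0,0]
    - [0,0,0]
  twist:
    - [0,0,0]
    - [0,0,0]
    - [0,0,0]
    - [0,0,0]
    - [0,0,0]
    - [0,0,0]
  hand: [6,6,6,6,6,6]

```text
clock: 4.85
position: [0.57, -0.1639, 0.2106]
ee_rot: [0.0, 1.0, -0.025, 0.0]
contact_force: [0.3, -0.7, 0.4]
width: 0.175
```

```bash
python3 - <<'E'
from h import *
import cv2
t=env.read_camera("side")["frame"][:,:,::-1]
cv2.imwrite("pics/s3.png",cv2.resize(t[60:260,200:450],None,fx=3,fy=3,interpolation=cv2.INTER_CUBIC))
H=np.array([630.4,-56.9]);r0=np.array([570,-164])-H
for q in(0,.1,.2,.3,.45,.6,.75,.9,1.05,1.2,1.3,1.38):
  c,s=np.cos(q),np.sin(q);r=np.array([[c,s],[-s,c]])@r0
  print(q,(r-r0).round(1),round(-np.degrees(q)/5,2))
E
```

```text
0 [0. 0.] -0.0
0.1 [-10.4   6.6] -1.15
0.2 [-20.1  14.1] -2.29
0.3 [-29.   22.6] -3.44
0.45 [-40.6  36.9] -5.16
0.6 [-49.9  52.8] -6.88
0.75 [-56.8  69.9] -8.59
0.9 [-61.   87.8] -10.31
1.05 [-62.6 106.2] -12.03
1.2 [-61.3 124.6] -13.75
1.3 [-59.  136.6] -14.9
1.38 [-56.2 146.1] -15.81
```

View pics/s3.png

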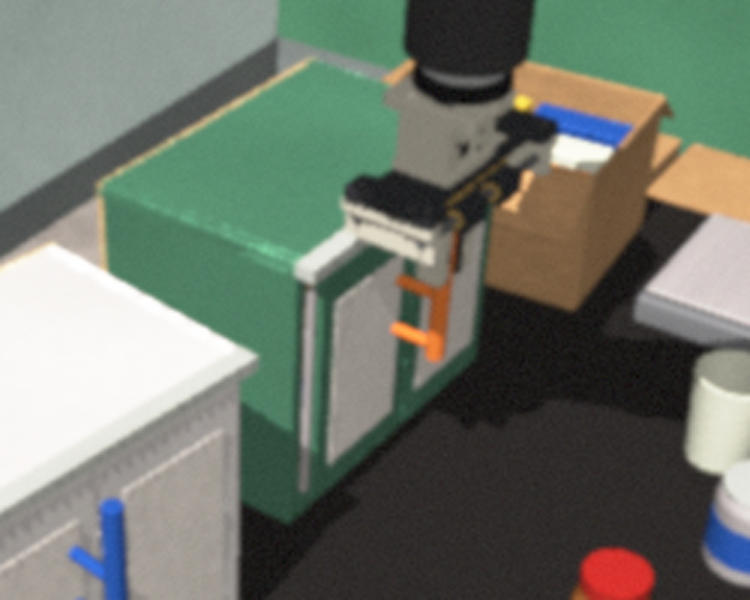

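The jaws have closed on the upper bar, with the fingers at about (435,265) in the crop and an opening of about 15–16 mm. The fit checks out, so I'll start the pull along the arc and watch the force.

step_arm:
  offset:
    - [-5,3,0]
    - [-10.4,6.6,0]
    - [-15.5,10,0]
    - [-20,14,0]
    - [-25,18,0]
    - [-29,22.6,0]
    - [-29,22.6,0]
  twist:
    - [0,0,-0.6]
    - [0,0,-1.15]
    - [0,0,-1.7]
    - [0,0,-2.3]
    - [0,0,-2.9]
    - [0,0,-3.44]
    - [0,0,-3.44]
  hand: [6,6,6,6,6,6,6]

```text
clock: 5.78
position: [0.5406, -0.1412, 0.2106]
ee_rot: [0.0, 0.985, -0.174, -0.0]
contact_force: [-3.1, 0.0, 1.2]
width: 0.177
```

step_arm:
  offset:
    - [-6,7,0]
    - [-11.6,14.3,0]
    - [-16.5,22,0]
    - [-21,30,0]
    - [-24.7,38.5,0]
    - [-27.8,47,0]
    - [-30.2,56,0]
    - [-32,65,0]
    - [-32,65,0]
  twist:
    - [0,0,-0.86]
    - [0,0,-1.72]
    - [0,0,-2.58]
    - [0,0,-3.44]
    - [0,0,-4.3]
    - [0,0,-5.15]
    - [0,0,-6]
    - [0,0,-6.87]
    - [0,0,-6.87]
  hand: [6,6,6,6,6,6,6,6,6]

```text
clock: 6.9
position: [0.5084, -0.0761, 0.2106]
ee_rot: [0.0, 0.89, -0.457, -0.001]
contact_force: [-5.1, -0.1, 2.6]
width: 0.177
```

step_arm:
  offset:
    - [-1,9,0]
    - [-1.6,18.4,0]
    - [-1.2,27.6,0]
    - [-0.3,36.8,0]
    - [0.8,42.8,0]
    - [2,48.8,0]
    - [3,52.4,0]
    - [4.1,56,0]
    - [4.1,56,0]
  twist:
    - [0,0,-0.86]
    - [0,0,-1.72]
    - [0,0,-2.58]
    - [0,0,-3.44]
    - [0,0,-4]
    - [0,0,-4.58]
    - [0,0,-4.9]
    - [0,0,-5.27]
    - [0,0,-5.27]
  hand: [6,6,6,6,6,6,6,6,6]

```text
clock: 8.02
position: [0.5123, -0.0204, 0.2106]
ee_rot: [0.001, 0.762, -0.647, -0.001]
contact_force: [-6.3, 1.6, 5.5]
width: 0.175
```

```bash
python3 - <<'E'
from h import *
import cv2
s=env.state();print(s["joints"].round(2),s["position"],s["contact_force"],s["wrist_torque"])
for n in("side","top"):
  t=env.read_camera(n)["frame"][:,:,::-1]
  cv2.imwrite(f"pics/{n}4.png",cv2.resize(t[60:285,200:500],None,fx=2.6,fy=2.6,interpolation=cv2.INTER_CUBIC))
E
```

```text
[ 0.34  0.1  -0.36 -0.   -1.11 -0.18] [ 0.51233163 -0.02042576  0.21059213] [-6.30729529  1.62339066  5.45689313] [ 0.39110364  2.24984868 -0.08147206]
```

View pics/side4.png

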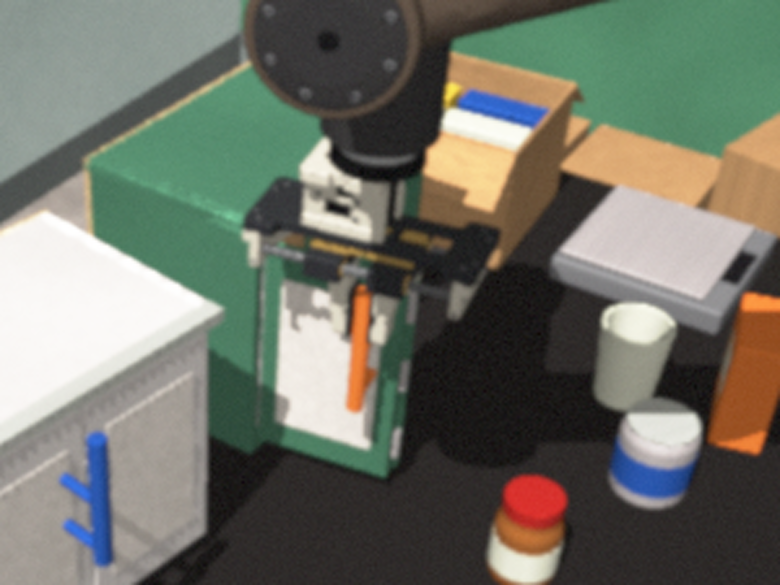

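The green left panel now stands nearly square to the cupboard front, with the second panel folded behind it. The handle is at about (358,340), still in the jaws, and the white door is shut. I'll let go, rise straight up and back away.

step_arm:
  offset:
    - [0,0,0]
    - [0,0,0]
    - [0,0,0]
    - [0,0,0]
    - [0,0,25]
    - [0,0,60]
    - [0,0,100]
    - [0,0,140]
    - [-20,0,150]
    - [-40,0,150]
  twist:
    - [0,0,0]
    - [0,0,0]
    - [0,0,0]
    - [0,0,0]
    - [0,0,0]
    - [0,0,0]
    - [0,0,0]
    - [0,0,0]
    - [0,0,0]
    - [0,0,0]
  hand: [50,50,50,50,50,50,50,50,50,50]

```text
clock: 9.38
position: [0.4728, -0.0202, 0.361]
ee_rot: [-0.001, 0.761, -0.648, 0.0]
contact_force: [-1.8, 0.3, -0.5]
width: 0.572
```

step_arm:
  offset:
    - [0,-50,0]
    - [0,-100,0]
    - [0,-150,0]
    - [0,-200,0]
    - [0,-250,0]
    - [0,-300,0]
    - [0,-300,0]
    - [0,-300,0]
  twist:
    - [0,0,0]
    - [0,0,0]
    - [0,0,0]
    - [0,0,0]
    - [0,0,0]
    - [0,0,0]
    - [0,0,0]
    - [0,0,0]
  hand: [50,50,50,50,50,50,50,50]

```text
clock: 10.38
position: [0.4725, -0.32, 0.3596]
ee_rot: [0.0, 0.761, -0.648, -0.001]
contact_force: [0.0, 0.6, 0.2]
width: 0.568
```

```bash
python3 - <<'E'
from h import *
import cv2
s=env.state();print(s["clock"],s["position"],s["contact_force"],s["width"])
ims=[]
for n in("side","top"):
  t=env.read_camera(n)["frame"][:,:,::-1]
  ims.append(t[60:285,150:500])
cv2.imwrite("pics/f5.png",cv2.resize(np.vstack(ims),None,fx=1.33,fy=1.33,interpolation=cv2.INTER_CUBIC))
E
```

```text
10.375 [ 0.47247357 -0.32003944  0.35964236] [0.00832995 0.62702367 0.19813746] 0.5675245214377338
```

View pics/f5.png

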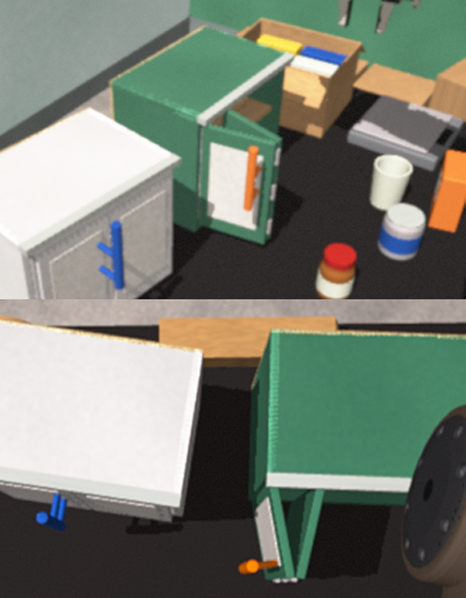

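```bash
python3 - <<'E'
from h import *
H=np.array([.6304,-.0569])
a=lambda p:np.arctan2(p[1]-H[1],p[0]-H[0])%(2*np.pi)
for n,p in(("top",(252/1.33+150,(566/1.33-225)+60)),("side",(253/1.33+150,148/1.33+60))):
  h=atz(n,*p,.255);print(n,h,a((.57,-.164))-a(h))
E
```

```text
top [ 0.51250007 -0.01967838  0.255     ] 1.3631015349335769
side [ 0.51238879 -0.02229111  0.255     ] 1.3425683798953418
```

The door stands at about 1.35 of 1.4 rad, it has been released and the arm is clear, so I'm handing the job in.

```bash
python3 -c "
from station import env
print(env.close_job())"
```

```text
the job is handed in; nothing more can be done
None
```

The green cupboard is open and the job is handed in. I pinched the orange handle from above, pulled it round its arc, let go and backed the arm away.

- **Door angle:** after release, the handle's position puts the left panel at about 1.36 rad from the top camera and 1.34 rad from the side camera, against the 1.4 rad stop. The last picture shows both panels folded back towards the hinge side.
- **White cupboard:** its door looks shut in the last picture, and the arm never went near it.
- **Forces and time:** the highest wrist force reported was about 9 N, read only at the end of each move, and 0.7 N with the arm clear. About 10.5 s of the 38 s were used.
- **Deviation:** the first approach ended about 20 mm short because the arm's speed limit cut it off. I corrected this from the measured position before gripping. No other check failed or disagreed.

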